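# Snug the adjustable wrench on the jig's lock nut and tighten it

### The arm

A 7-joint arm with a two-finger parallel gripper is mounted at the origin on the work surface. World frame = base frame: x ahead of the robot, y to its left, z up, the work surface at z = 0. Lengths are in m, angles in rad, forces in N, time in s.
With the tool pointing down it reaches from about 0.425 to 0.875 m from the base axis. Payload 4.7 kg.
Tool frame: the origin (TCP) lies on the centre line of the jaws, within the pads' length; the fingertips stand 14 mm ahead of it and the grasp point (between the pads) lies 5 mm behind it; z points along the fingers, y is the direction in which the jaws open and shut (so a half turn about z gives the same grasp; the last joint's range is limited). The gripper opens to 87 mm and grips with 3 to 60 N. Pads are 19 mm wide; open, the fingers measure 117 mm over their backs; the gripper's body (75 mm by 190 mm) begins 51 mm behind the grasp point.
Start: joints at [1.125, 0.321, -0.07, 1.45, 0.023, 1.371, -0.057], TCP at [0.288, -0.583, 0.237] pointing down, gripper open.
Joint ranges: [-2.86, 2.86], [-0.3, 2.09], [-1.38, 1.24], [0.06, 2.45], [-1.56, 4.7], [0.09, 2.05], [-2.69, 2.69]. Speed limits (rad/s): [2.57, 2.57, 3.14, 3.14, 3.14, 3.14, 3.14].

### API

Orientations are given as a rotation vector (axis times angle).
In Python, from bench import ctrl gives the robot as it stands. The module is installed in compiled form; this text tells all that it offers.
- The arm moves only by the tool step_arm, never from a script. Its argument "plan" is a list of rows, each a list of 3 entries, a list of its own where there are three numbers: the turn, a rotation vector about the tool's x, y, z in rad, then the shift along the tool's x, y, z in m, then the closure in counts, from 0 (fully open) to 255 (shut). In form: [[[rx, ry, rz], [x, y, z], hand], ...]. A call has exactly 10 rows; each row is the pose to reach, as a shift and turn from the pose commanded when the call began, along the tool's axes at that moment; what a row does not reach only later rows make up. A row lasts 1/8 s, in which the tool goes at most 62.5 mm and 10.7 degrees, less where a joint would pass 70% of its speed; a pose out of reach is approached as far as the arm can. A call with a gripper value outside its range is refused whole. The fingers move at their own pace and stop on an object; "squeeze" is the grip in N (left out, the last holds). Time passes only in rows, so rows that repeat a pose let the fingers close, or fill a call up. It gives the time, the measured TCP pose, the force and the opening at its end, in the units of the state.
- ctrl.get_state(): the state, without advancing time (a new reading comes with each control period).
- ctrl.get_image(name): name is "scene" or "top" or "wrist"; returns the picture (400x640x3 uint8, red, green, blue); there is no depth.
- ctrl.calibration(name): a dict with "fov_y" (degrees; the focal length in pixels is half the picture's height over the tangent of half this angle, whatever the lens; pixels are square), "cx", "cy" (the principal point, pixels), "rvec" (rotation vector, rad) and "tvec" (3), from world to camera coordinates, as OpenCV has them. Camera axes: x right, y down, z forward; pixel columns grow to the right and rows downward; lengths in m; the calibration is good to about 2 mm. A picture is of the moment at which its call begins: read the wrist's pose just before it. calibration takes no time and is no camera call; for the wrist camera it gives the pose at the moment of the call.
- ctrl.close_job(): hands the job in, once; it reports no verdict.
Trained networks look in the newest picture that a camera, given by its name, has taken for a name from the list of things; names that differ only in an ending like _2 or _b are one class to them, and where a whole thing is asked for, a point or a joint stands for the part that bears it (a point fixed in the world has none). Each returns a list of dicts, best first, with "score" (0 to 1); they miss things now and then, are a little off and sometimes report something else, mostly with a low value. They report only what shows in the picture. A call takes as long as a camera call.
- ctrl.cut_out(camera, label): "pixels" (400x640 bool, what is visible of it) and "rect" ([left, top, width, height] in pixels, round what is visible of it).
The state is a dict: "time": time; "joint_positions": joint angles; "qd": joint speeds; "joint_torque": joint torques, N m; "position": TCP position; "tool_rot": TCP orientation; "ft_force": force on the tool from outside, world axes, zero at the start; "torque": the same for the moment, N m; "grip_width": opening from 0.0 (shut) to 1.0 (fully open).
Only numpy, scipy, OpenCV 4.12 (cv2) and the standard library are available. Lean on these libraries where they do the work, as an engineer would, in place of code of your own. Each camera call takes 0.05 s, during which the arm holds its last target.

### The job

The adjustable wrench lies loosely around the lock nut of the circuit-board jig. Roll its worm with a fingertip until the jaws are closed snugly on the nut, and only then push the handle clockwise (seen from above) until the nut comes up against its stop, using a light touch (never more than about 30 N on the wrench). Leave the wrench lying snug on the tightened nut, touch the nut only with the wrench, and leave the reel, pot and bottle standing where they are.

Things in the scene. Friction and masses are not known exactly. Their poses are not given: they have to be found in the camera images.
- nut_center (a point): Centre, half-way up, of the brass hex lock nut: 32 mm across flats, 37 mm over corners, 20 mm tall, plus a 6 mm stud end on top. It stands on the jig's plate. Fixed axes as jig; the nut's turning does not move them.
- jig: Grey steel plate 12 mm thick, fixed to the bench; origin under the nut's axis, on the bench, z up. From it the plate reaches +225 mm in y (under the wrench's handle), -135 mm in y, +145 mm in x (the side the handle is pushed to), -55 mm in x. A board holder 61 mm tall stands on it at y -90 to -120 mm, x -36 to 76 mm.
- nut (a joint): Turn of the nut in rad, growing clockwise seen from above (tightening). Starts at 0 to 0.1, hard stop at 0.60. Stiff: about 0.3 N m of steady friction.
- wrench: Loose adjustable wrench, 256 mm, 0.6 kg, lying flat on the plate. Origin on its underside in the middle of the mouth; x from the handle towards the open end of the mouth, y from the moving to the fixed jaw, z up. The head is 16 mm thick and spans x -75 to 16 mm, y -46 to 34 mm.
- mouth (a point): Middle of the wrench's mouth at half thickness, 8 mm above its underside; axes as wrench. The fixed jaw's face is 16 mm from it in +y. With the jaws snug it lies within about 3 mm of the nut's axis.
- worm_top (a point): Top of the brass knurled worm (a roller 22 mm in diameter, 18 mm long, axis along the wrench's y), 42 mm behind the mouth, 23 mm above the underside, 7 mm above the head. Axes as wrench. Press its top with a fingertip (7 to 12 N; friction about 1.2) and drag along +x, towards the nut, to close; about 5 N turns it.
- worm (a joint): Turn of the worm in rad, growing as the jaw closes; 1 rad moves the jaw 1.2 mm. Starts at 2.4 to 4.0; at about 6.7 both jaws touch the nut, the worm stalls and the drag rises until the fingertip slips. A fingertip's width of drag gives 1 to 2 rad, so it takes several strokes. It stays where it is left.
- jaw (a joint): Travel of the moving jaw in m, growing as it closes. The opening is 40 mm minus this: 0.008 is the nut's 32 mm. Held by the worm's friction alone; a push on the handle beyond some 12 N forces it open again.
- handle_mid (a point): Point on the axis of the blue handle, 140 mm behind the mouth, 8 mm above the wrench's underside; axes as wrench. The bar is 26 mm wide, 14 mm thick (1 to 15 mm above the plate), from 73 to 240 mm behind the mouth. Clockwise is towards the wrench's +y. Pushed at its side here with shut fingers it needs some 3 to 8 N.
- reel: Loose aluminium solder reel, 60 mm in diameter, 40 mm tall, on the bench at the robot's side of the handle; origin at its underside. Bystander.
- pot: Loose steel pot, 68 mm in diameter, 60 mm tall, on the bench beyond the plate; origin at its underside. Bystander.
- flux: Loose white bottle with red cap, 36 mm in diameter, 65 mm tall, on the bench at the robot's side of the nut; origin at its underside. Bystander.

How it is judged:
On the way, in this order (a step that is already met when the one before it is completed fails the run):
1. the jaws are closed snugly on the nut (opening under 32.8 mm), the nut not yet turned (value of joint jaw above 0.0072 m and value of joint nut below 0.25 rad), for 0.2 s.
2. the nut has been turned up to its stop (to within 0.06 rad) (value of joint nut above 0.54 rad), for 0.2 s.
At the end, for the whole second after the job is handed in: the nut is within 0.06 rad of its stop, the wrench lies on it on the plate (mouth within 6 mm of the nut's axis) with the jaws still snug (opening under 33.2 mm), at rest and let go (value of joint nut above 0.54 rad and value of joint jaw above 0.0068 m and horizontal distance between mouth and nut_center below 0.006 m and height (world z) of mouth below 0.026 m and linear speed of wrench below 0.01 m/s); the robot touches nothing.
It fails at once if the nut is turned with the jaws loose (opening over 33.5 mm) (value of joint nut above 0.25 rad and value of joint jaw below 0.0065 m).
It fails at once if the robot presses on the wrench with more than 35 N (contact force between the fingers and wrench above 35 N).
It fails at once if the nut is touched by the robot (contact force between any of the fingers, the arm and nut above 1 N).
It fails at once if a bystander is moved by more than 20 mm (distance of any of reel, pot, flux from where it was at the start of the episode above 0.02 m).
It also fails if it takes over 72 s, if anything falls off the work surface, if the arm or the gripper's body presses on something with over 40 N, if the wrist force passes 120 N, or if a joint passes its speed limit or range.

## Working session

There is one attempt and no reset: what is moved stays moved. The work goes in short steps, Python scripts to look and compute and a tool call to move; the robot and the scene stay as the last step left them, time stands still between calls to the robot, and variables do not carry over. Pictures are saved under pics/ and viewed, and the job is handed in when it is done.

Besides the shell and the picture viewer there is one more tool, called by a JSON object that holds its "method" and its "body", one argument or row to a line. step_arm: Moves the arm, as the interface text tells. Its arguments: {"type":"object","properties":{"plan":{"type":"array"},"squeeze":{"type":"number"}},"required":["plan"]}

```bash
ls; mkdir -p pics
cat > h.py <<'E'
import numpy as np, cv2
from scipy.spatial.transform import Rotation as R
from bench import ctrl
def cal(n):
    c=ctrl.calibration(n); f=200/np.tan(np.radians(c['fov_y'])/2)
    return np.array([[f,0,c['cx']],[0,f,c['cy']],[0,0,1.]]), R.from_rotvec(c['rvec']).as_matrix(), np.array(c['tvec'])
def toz(n,uv,z):
    K,Rm,t=cal(n); d=Rm.T@np.linalg.inv(K)@np.array([uv[0],uv[1],1.]); o=-Rm.T@t
    return o+d*(z-o[2])/d[2]
def proj(n,p):
    K,Rm,t=cal(n); q=K@(Rm@np.array(p)+t); return q[:2]/q[2]
def save(n,name):
    im=ctrl.get_image(n); cv2.imwrite('pics/'+name,im[:,:,::-1]); return im
E
python3 - <<'E'
from h import *
for n in ['scene','top','wrist']:
    print(n,ctrl.calibration(n)); save(n,n+'0.png')
print(ctrl.get_state())
for l in ['nut_center','wrench','worm_top','handle_mid','reel','pot','flux','jig']:
    for r in ctrl.cut_out('top',l)[:2]:
        m=r['pixels']; ys,xs=np.nonzero(m); print(l,round(r['score'],2),r['rect'],xs.mean(),ys.mean(),m.sum())
E
```

```text
pics
scene {'fov_y': 54.595441489664395, 'cx': 323.73038362263173, 'cy': 201.9257503497854, 'rvec': array([ 2.00800406,  0.68941194, -0.36704482]), 'tvec': array([-0.44311311, -0.14475167,  1.03635524])}
top {'fov_y': 42.69110636915281, 'cx': 316.17911639254794, 'cy': 198.1524033211316, 'rvec': array([ 2.15025344, -2.10790835,  0.24070817]), 'tvec': array([-0.05101568,  0.5820144 ,  0.89128327])}
wrist {'fov_y': 69.0349791699956, 'cx': 319.0737477859789, 'cy': 201.51781577784604, 'rvec': array([-2.45631167,  1.52260936,  0.21935222]), 'tvec': array([-0.65007879, -0.03502706,  0.3898785 ])}
{'time': 0.15, 'joint_positions': array([ 1.12510353,  0.32167888, -0.07014161,  1.45141546,  0.02263982,
        1.37077571, -0.05691139]), 'qd': array([ 5.06981559e-04, -2.08433727e-03, -1.20848877e-03, -4.56193991e-03,
       -1.12778100e-03,  4.07678839e-05, -8.87935326e-04]), 'joint_torque': array([-5.75823706e-04, -4.91791642e+01, -4.04903283e-01, -3.12876964e+01,
       -6.40029134e-02,  4.04168491e-02,  1.28842689e-04]), 'position': array([ 0.28824703, -0.58214599,  0.23568582]), 'tool_rot'
[... 173 characters left out ...]
908]), 'grip_width': 1.0014505389726451}
nut_center 0.94 [220.9, 146.3, 190.8, 107.3] 315.80548409361865 195.13810629353077 15937
wrench 0.75 [214.4, 201.5, 130.9, 37.9] 289.9983686786297 217.3588907014682 2452
worm_top 0.89 [208.2, 198.5, 139.3, 42.4] 289.6240340030912 217.67194744976817 2588
handle_mid 0.74 [215.3, 198.5, 132.1, 41.9] 290.4816247582205 217.9357833655706 2585
handle_mid 0.73 [309.4, 211.4, 10.8, 9.5] 316.5420560747664 216.29906542056074 107
reel 0.61 [254.0, 277.0, 34.1, 28.3] 270.6049822064057 289.02253855278764 843
flux 0.68 [377.0, 272.5, 19.9, 16.0] 386.1467065868263 281.15269461077844 334
jig 0.67 [221.7, 147.1, 186.9, 103.6] 315.60045704403683 195.40886912482244 16191
```

View pics/top0.png

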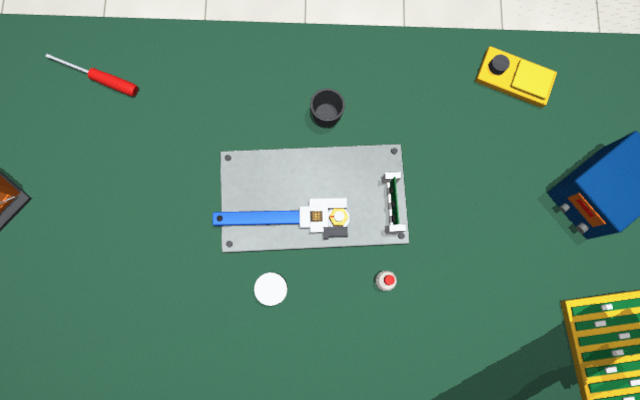

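View pics/scene0.png

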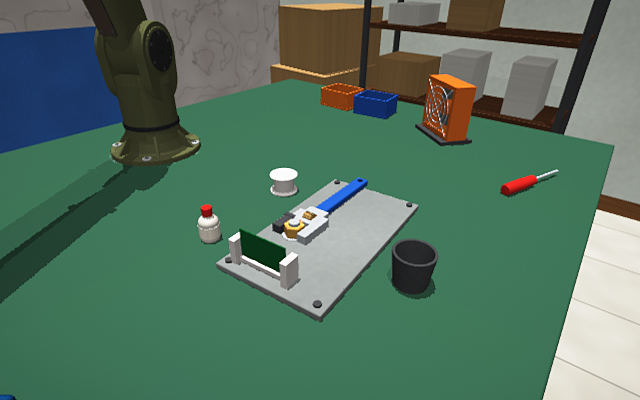

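View pics/wrist0.png

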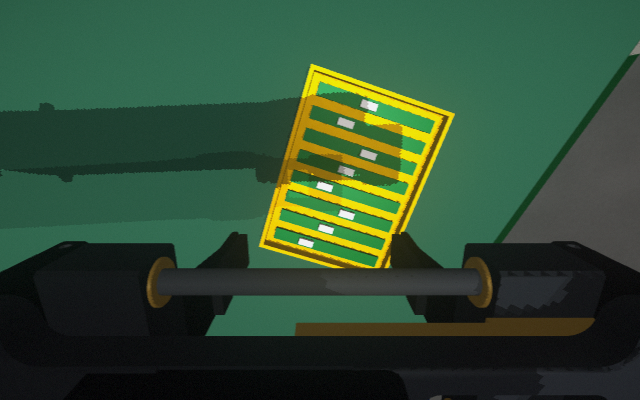

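The top view shows the jig, with the nut at about (340,216), the worm at (316,216) and the blue handle running left to (213,218). The reel (270,289) and flux (386,281) are on the robot's side, and the pot (327,107) is beyond the plate.

Run:
```python
from h import *
for nm,uv,z in [('plate c1',(220.5,152),.012),('c2',(401,146),.012),('c3',(408,243),.012),('c4',(222,252),.012),('nut',(340,216),.038),('worm',(316.5,216.3),.035),('hend',(214,219),.027),('hstart',(299,217),.027),('reel',(270.6,289),.04),('flux',(388.5,280.5),.065),('pot',(327,105),.06)]:
    print(nm,toz('top',uv,z).round(4))
im=cv2.imread('pics/top0.png')[180:260,200:420]
cv2.imwrite('pics/topcrop0.png',cv2.resize(im,None,fx=3.6,fy=3.6,interpolation=cv2.INTER_CUBIC))
s=ctrl.get_state(); print(R.from_rotvec(s['tool_rot']).as_matrix().round(3))
K,Rm,t=cal('wrist'); print('wristcam',-Rm.T@t,Rm.round(3))
```

```text
plate c1 [0.6809 0.1498 0.012 ]
c2 [ 0.7025 -0.2084  0.012 ]
c3 [ 0.5083 -0.2189  0.012 ]
c4 [0.484  0.1364 0.012 ]
nut [ 0.5537 -0.0855  0.038 ]
worm [ 0.5527 -0.0412  0.035 ]
hend [0.5446 0.1525 0.027 ]
hstart [ 0.5519 -0.0082  0.027 ]
reel [0.4158 0.0403 0.04  ]
flux [ 0.434  -0.1715  0.065 ]
pot [ 0.7659 -0.0571  0.06  ]
[[ 0.896  0.444  0.   ]
 [ 0.444 -0.896 -0.   ]
 [-0.     0.    -1.   ]]
wristcam [ 0.35783665 -0.54828235  0.38502331] [[ 0.445 -0.896  0.002]
 [-0.859 -0.426  0.282]
 [-0.252 -0.127 -0.959]]
```

View pics/topcrop0.png

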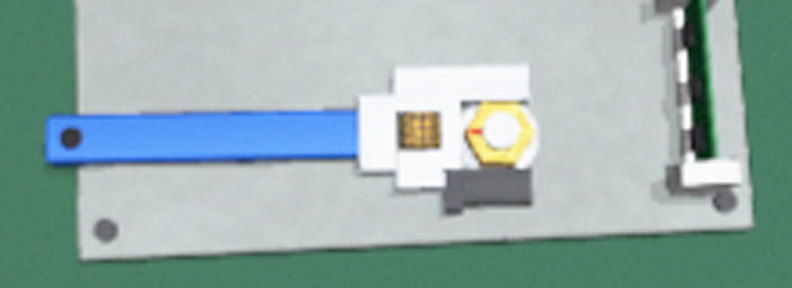

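{"method": "step_arm", "body": {
  "plan": [
    [[0,0,-0.11],[0.045,-0.035,0.009],255],
    [[0,0,-0.23],[0.095,-0.073,0.019],255],
    [[0,0,-0.35],[0.145,-0.112,0.029],255],
    [[0,0,-0.47],[0.195,-0.15,0.039],255],
    [[0,0,-0.59],[0.245,-0.188,0.049],255],
    [[0,0,-0.71],[0.295,-0.227,0.059],255],
    [[0,0,-0.83],[0.345,-0.265,0.069],255],
    [[0,0,-0.95],[0.395,-0.304,0.079],255],
    [[0,0,-1.06],[0.44,-0.339,0.088],255],
    [[0,0,-1.155],[0.478,-0.368,0.096],255]
  ],
  "squeeze": 20
}}

```text
time: 1.8
position: [0.5543, -0.0382, 0.1407]
tool_rot: [2.167, 2.274, 0.001]
ft_force: [0.9, -0.9, 0.4]
grip_width: 0.019
```

Run:
```python
from h import *
s=ctrl.get_state(); print(s['time'],s['position'],s['ft_force'],s['grip_width'],R.from_rotvec(s['tool_rot']).as_matrix().round(3),s['joint_positions'].round(2))
K,Rm,t=cal('wrist'); np.savez('w1.npz',K=K,R=Rm,t=t)
save('wrist','w1.png'); print(proj('wrist',[.5527,-.0412,.035]),proj('wrist',[.5537,-.0855,.038]))
```

```text
1.8 [ 0.55432542 -0.03821957  0.14069001] [ 0.9090752  -0.91227993  0.39482654] 0.01918202863611365 [[-0.048  0.999  0.001]
 [ 0.999  0.048 -0.   ]
 [-0.     0.001 -1.   ]] [ 0.54  0.24 -0.59  1.79  0.14  1.15 -0.04]
[314.16469464 216.52725785] [312.57683204 261.43168621]
```

View pics/w1.png

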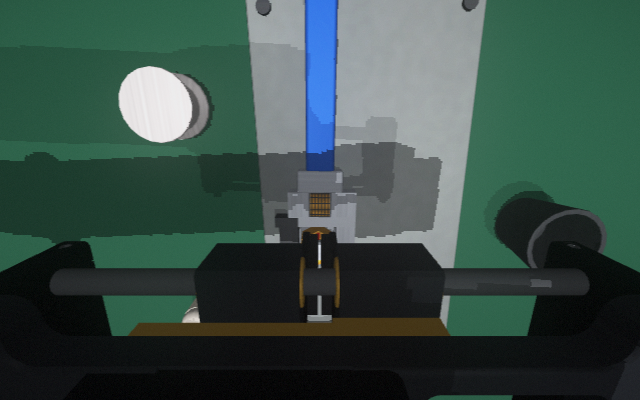

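Run:
```python
from h import *
s=ctrl.get_state(); p=s['position']
print('worm',toz('wrist',(320,204.5),.034),'tip proj',proj('wrist',p+[0,0,-.014]), proj('wrist',p))
for uv,z in [((321.5,170),.027),((321.5,3),.027),((308,170),.027),((335,170),.027),((306,3),.027),((337.5,3),.027)]: print(uv,toz('wrist',uv,z).round(4))
im=cv2.imread('pics/w1.png')[150:300,250:390]
cv2.imwrite('pics/w1c.png',cv2.resize(im,None,fx=4,fy=4,interpolation=cv2.INTER_CUBIC))
im=save('top','top1.png')[170:270,200:420]
cv2.imwrite('pics/top1c.png',cv2.resize(im[:,:,::-1],None,fx=3.6,fy=3.6,interpolation=cv2.INTER_CUBIC))
print(proj('top',p+[0,0,-.014]))
```

```text
worm [ 0.55738681 -0.02961515  0.034     ] tip proj [318.86047451 247.53492096] [318.9293837  258.19222606]
(321.5, 170) [0.5569 0.0011 0.027 ]
(321.5, 3) [0.5486 0.1327 0.027 ]
(308, 170) [5.447e-01 3.000e-04 2.700e-02]
(335, 170) [0.5692 0.0018 0.027 ]
(306, 3) [0.5365 0.132  0.027 ]
(337.5, 3) [0.5611 0.1335 0.027 ]
[311.26912736 205.62477335]
```

View pics/w1c.png

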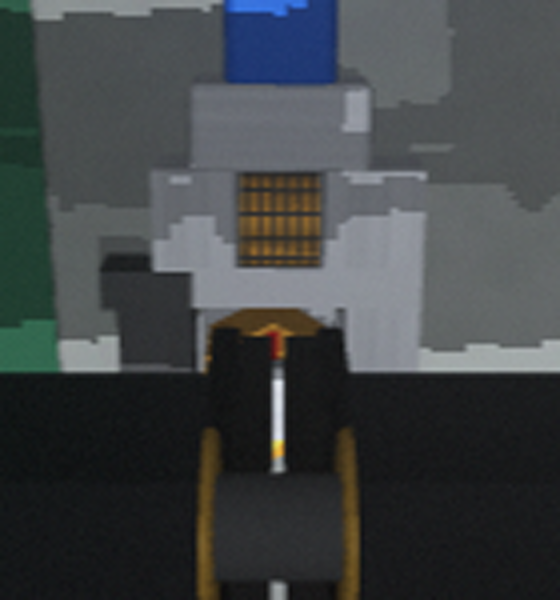

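View pics/top1c.png

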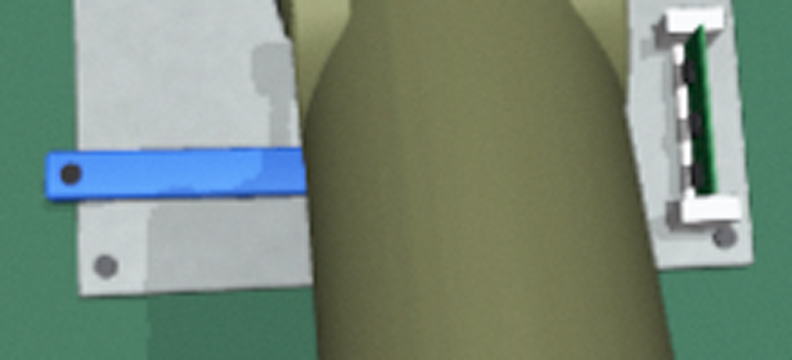

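Run:
```python
from h import *
s=ctrl.get_state(); print(s['time'],s['position'],s['grip_width'])
K,Rm,t=cal('wrist'); print('cam',-Rm.T@t, 'in tool', R.from_rotvec(s['tool_rot']).as_matrix().T@(-Rm.T@t-s['position']))
save('wrist','w2.png')
for nm,p in [('worm',[.5527,-.0412,.035]),('reel',[.4158,.0403,.04]),('pot',[.7659,-.0571,.06]),('hend',[.5446,.1525,.027])]: print(nm,proj('wrist',p))
a=np.load('w1.npz'); print(abs(a['R']-Rm).max(), a['t']-t)
print('reel',toz('wrist',(155,104),.04))
```

```text
1.9 [ 0.55471918 -0.03262314  0.14016667] 0.004034121721300088
cam [0.55027494 0.04389489 0.28897304] in tool [ 7.73239481e-02 -5.44522351e-05 -1.48455715e-01]
worm [317.30448705 208.66445285]
reel [154.28891099 107.0772588 ]
pot [563.70172408 247.262745  ]
hend [319.43384771 -39.20338635]
0.007127217066340515 [ 0.00021699 -0.00221967 -0.00052016]
reel [0.41663334 0.0427228  0.04      ]
```

View pics/w2.png

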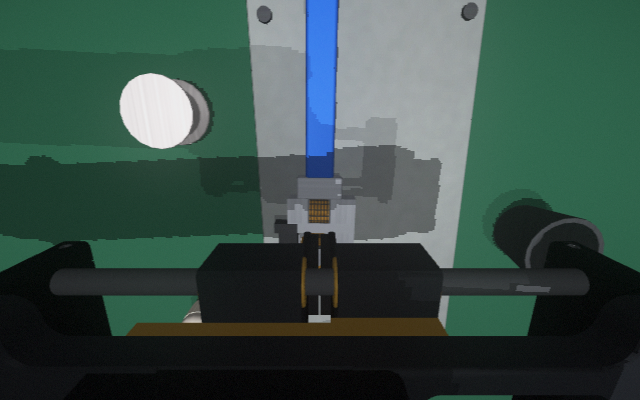

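{"method": "step_arm", "body": {
  "plan": [
    [[0,0,0],[0.001,0,0.006],255],
    [[0,0,0],[0.003,0,0.014],255],
    [[0,0,0],[0.005,0,0.024],255],
    [[0,0,0],[0.006,0,0.034],255],
    [[0,0,0],[0.007,0,0.044],255],
    [[0,0,0],[0.008,0,0.052],255],
    [[0,0,0],[0.008,0,0.058],255],
    [[0,0,0],[0.008,0,0.06],255],
    [[0,0,0],[0.008,0,0.06],255],
    [[0,0,0],[0.008,0,0.06],255]
  ]
}}

```text
time: 3.2
position: [0.5534, -0.0327, 0.0809]
tool_rot: [2.172, 2.269, 0.0]
ft_force: [-1.0, -0.6, -1.1]
grip_width: 0.003
```

Run:
```python
from h import *
s=ctrl.get_state(); print(s['time'],s['position'],s['ft_force'],s['grip_width'],abs(s['qd']).max(),R.from_rotvec(s['tool_rot']).as_matrix().round(3))
K,Rm,t=cal('wrist'); np.savez('w3.npz',K=K,R=Rm,t=t)
im=save('wrist','w3.png'); print(proj('wrist',[.5527,-.0412,.035]),'tip',proj('wrist',s['position']-[0,0,.014]))
cv2.imwrite('pics/w3c.png',cv2.resize(im[100:300,220:420,::-1],None,fx=3,fy=3,interpolation=cv2.INTER_CUBIC))
```

```text
3.2 [ 0.55339322 -0.03265302  0.08086437] [-1.04896828 -0.624663   -1.14791575] 0.0033953652471471877 0.0014614535661177817 [[-0.044  0.999  0.001]
 [ 0.999  0.044 -0.   ]
 [-0.     0.001 -1.   ]]
[317.35524998 238.90523776] tip [318.86440642 247.3141626 ]
```

View pics/w3c.png

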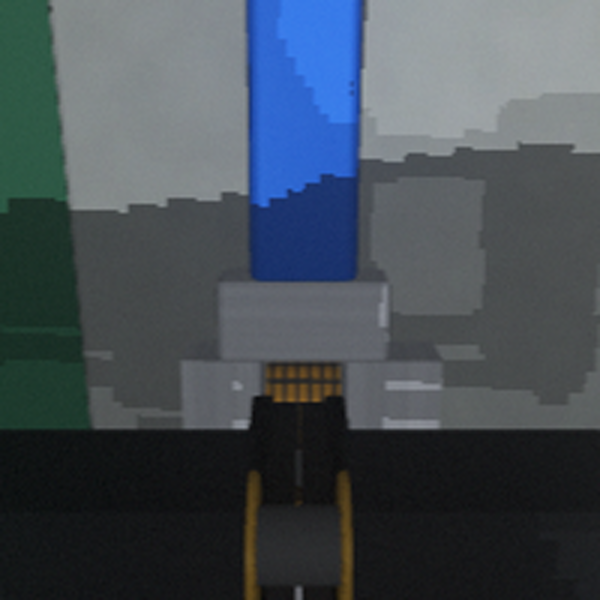

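Run:
```python
from h import *
g=lambda u,v,z:toz('wrist',(220+u/3,100+v/3),z).round(4)
print('headrear',g(304,281,.028),'windowrear',g(304,360,.028))
print('worm L/R',g(264,380,.031),g(344,380,.031))
for v in (20,150,270): print([g(u,v,.027)[:2] for u in ((248,363) if v<50 else (250,359))])
print('head edges', g(181,400,.028),g(442,400,.028))
```

```text
headrear [ 0.5541 -0.0091  0.028 ] windowrear [ 0.5551 -0.0291  0.028 ]
worm L/R [ 0.5455 -0.0336  0.031 ] [ 0.565  -0.0327  0.031 ]
[array([0.539 , 0.0496]), array([0.5643, 0.0508])]
[array([0.5403, 0.0212]), array([0.5653, 0.0224])]
[array([ 0.5411, -0.0072]), array([ 0.5672, -0.006 ])]
head edges [ 0.525 -0.041  0.028] [ 0.5899 -0.0381  0.028 ]
```

{"method": "step_arm", "body": {
  "plan": [
    [[0,0,0],[-0.001,0.001,0.006],255],
    [[0,0,0],[-0.002,0.001,0.013],255],
    [[0,0,0],[-0.003,0.001,0.02],255],
    [[0,0,0],[-0.003,0.001,0.025],255],
    [[0,0,0],[-0.003,0.001,0.028],255],
    [[0,0,0],[-0.003,0.001,0.03],255],
    [[0,0,0],[-0.003,0.001,0.0305],255],
    [[0,0,0],[-0.003,0.001,0.031],255],
    [[0,0,0],[-0.003,0.001,0.0315],255],
    [[0,0,0],[-0.003,0.001,0.0315],255]
  ]
}}

```text
time: 4.5
position: [0.5544, -0.0357, 0.0494]
tool_rot: [2.172, 2.269, 0.0]
ft_force: [0.0, 0.6, 2.3]
grip_width: 0.005
```

```bash
cat > st.py <<'E'
from h import *
s=ctrl.get_state(); print(s['time'],s['position'].round(5),s['ft_force'].round(2),s['torque'].round(3),'qd',abs(s['qd']).max().round(4))
E
python3 st.py
```

```text
4.5 [ 0.55444 -0.03569  0.04939] [0.01 0.56 2.33] [-0.061  0.061 -0.03 ] qd 0.0019
```

{"method": "step_arm", "body": {
  "plan": [
    [[0,0,0],[0,0,0.0002],255],
    [[0,0,0],[0,0,0.0004],255],
    [[0,0,0],[0,0,0.0006],255],
    [[0,0,0],[0,0,0.0008],255],
    [[0,0,0],[0,0,0.001],255],
    [[0,0,0],[0,0,0.001],255],
    [[0,0,0],[0,0,0.001],255],
    [[0,0,0],[0,0,0.001],255],
    [[0,0,0],[0,0,0.001],255],
    [[0,0,0],[0,0,0.001],255]
  ]
}}

```text
time: 5.75
position: [0.5545, -0.0357, 0.0492]
tool_rot: [2.171, 2.269, -0.0]
ft_force: [-3.7, -0.9, 10.1]
grip_width: 0.007
```

```bash
python3 st.py
```

```text
5.75 [ 0.55454 -0.0357   0.04918] [-3.74 -0.92 10.09] [-0.134  0.659 -0.027] qd 0.001
```

{"method": "step_arm", "body": {
  "plan": [
    [[0,0,0],[-0.001,0,0],255],
    [[0,0,0],[-0.0025,0,0],255],
    [[0,0,0],[-0.004,0,0],255],
    [[0,0,0],[-0.0055,0,0],255],
    [[0,0,0],[-0.007,0,0],255],
    [[0,0,0],[-0.0085,0,0],255],
    [[0,0,0],[-0.01,0,0],255],
    [[0,0,0],[-0.0115,0,0],255],
    [[0,0,0],[-0.0125,0,0],255],
    [[0,0,0],[-0.0135,0,0],255]
  ]
}}

```text
time: 7.0
position: [0.5549, -0.0459, 0.0491]
tool_rot: [-2.168, -2.27, -0.004]
ft_force: [-4.3, 5.0, 10.6]
grip_width: 0.008
```

```bash
python3 st.py
```

```text
7.0 [ 0.55495 -0.04586  0.04914] [-4.28  5.02 10.61] [1.262 0.808 0.076] qd 0.014
```

{"method": "step_arm", "body": {
  "plan": [
    [[0,0,0],[-0.0015,0,0],255],
    [[0,0,0],[-0.0025,0,0],255],
    [[0,0,0],[-0.0025,0,-0.003],255],
    [[0,0,0],[-0.0025,0,-0.006],255],
    [[0,0,0],[0.004,0,-0.006],255],
    [[0,0,0],[0.01,0,-0.006],255],
    [[0,0,0],[0.0145,0,-0.006],255],
    [[0,0,0],[0.0155,0,-0.004],255],
    [[0,0,0],[0.0155,0,-0.002],255],
    [[0,0,0],[0.0155,0,-0.001],255]
  ]
}}

```text
time: 8.25
position: [0.5542, -0.0338, 0.0492]
tool_rot: [2.172, 2.269, -0.001]
ft_force: [-1.9, -0.3, 7.1]
grip_width: 0.005
```

```bash
python3 st.py
```

```text
8.25 [ 0.5542  -0.03376  0.04925] [-1.89 -0.29  7.09] [ 0.02   0.422 -0.025] qd 0.0066
```

{"method": "step_arm", "body": {
  "plan": [
    [[0,0,0],[-0.0005,0,0.0007],255],
    [[0,0,0],[-0.002,0,0.001],255],
    [[0,0,0],[-0.004,0,0.001],255],
    [[0,0,0],[-0.006,0,0.001],255],
    [[0,0,0],[-0.008,0,0.001],255],
    [[0,0,0],[-0.01,0,0.001],255],
    [[0,0,0],[-0.012,0,0.001],255],
    [[0,0,0],[-0.014,0,0.001],255],
    [[0,0,0],[-0.016,0,0.001],255],
    [[0,0,0],[-0.018,0,0.001],255]
  ]
}}

```text
time: 9.5
position: [0.5548, -0.0485, 0.0491]
tool_rot: [-2.168, -2.269, -0.003]
ft_force: [-4.5, 6.3, 9.2]
grip_width: 0.004
```

```bash
python3 st.py
```

```text
9.5 [ 0.5548  -0.0485   0.04915] [-4.51  6.28  9.22] [1.44  0.858 0.03 ] qd 0.0285
```

Total about 27 mm rolled (~2.4 rad). Again, and look once lifted.

{"method": "step_arm", "body": {
  "plan": [
    [[0,0,0],[0,0,0],255],
    [[0,0,0],[0,0,-0.003],255],
    [[0,0,0],[0,0,-0.006],255],
    [[0,0,0],[0.006,0,-0.006],255],
    [[0,0,0],[0.012,0,-0.006],255],
    [[0,0,0],[0.016,0,-0.006],255],
    [[0,0,0],[0.018,0,-0.005],255],
    [[0,0,0],[0.018,0,-0.003],255],
    [[0,0,0],[0.018,0,-0.0015],255],
    [[0,0,0],[0.018,0,-0.0005],255]
  ]
}}

```text
time: 10.75
position: [0.5542, -0.0339, 0.0491]
tool_rot: [2.172, 2.269, -0.001]
ft_force: [-2.7, -0.3, 9.7]
grip_width: 0.004
```

{"method": "step_arm", "body": {
  "plan": [
    [[0,0,0],[-0.0005,0,0.0005],255],
    [[0,0,0],[-0.002,0,0.0005],255],
    [[0,0,0],[-0.004,0,0.0005],255],
    [[0,0,0],[-0.006,0,0.0005],255],
    [[0,0,0],[-0.008,0,0.0005],255],
    [[0,0,0],[-0.01,0,0.0005],255],
    [[0,0,0],[-0.012,0,0.0005],255],
    [[0,0,0],[-0.014,0,0.0005],255],
    [[0,0,0],[-0.016,0,0.0005],255],
    [[0,0,0],[-0.018,0,0.0005],255]
  ]
}}

```text
time: 12.0
position: [0.5545, -0.0483, 0.0491]
tool_rot: [-2.168, -2.269, -0.002]
ft_force: [-5.5, 6.0, 9.6]
grip_width: 0.006
```

```bash
python3 st.py
```

```text
12.0 [ 0.55451 -0.04827  0.04914] [-5.45  5.95  9.63] [1.467 1.083 0.024] qd 0.0289
```

{"method": "step_arm", "body": {
  "plan": [
    [[0,0,0],[0,0,0],255],
    [[0,0,0],[0,0,-0.003],255],
    [[0,0,0],[0,0,-0.006],255],
    [[0,0,0],[0.006,0,-0.006],255],
    [[0,0,0],[0.012,0,-0.006],255],
    [[0,0,0],[0.016,0,-0.006],255],
    [[0,0,0],[0.018,0,-0.005],255],
    [[0,0,0],[0.018,0,-0.003],255],
    [[0,0,0],[0.018,0,-0.0015],255],
    [[0,0,0],[0.018,0,-0.0005],255]
  ]
}}

```text
time: 13.25
position: [0.5542, -0.0339, 0.0491]
tool_rot: [2.172, 2.269, -0.001]
ft_force: [-3.1, -0.1, 9.1]
grip_width: 0.001
```

{"method": "step_arm", "body": {
  "plan": [
    [[0,0,0],[-0.0005,0,0.0005],255],
    [[0,0,0],[-0.002,0,0.0005],255],
    [[0,0,0],[-0.004,0,0.0005],255],
    [[0,0,0],[-0.006,0,0.0005],255],
    [[0,0,0],[-0.008,0,0.0005],255],
    [[0,0,0],[-0.01,0,0.0005],255],
    [[0,0,0],[-0.012,0,0.0005],255],
    [[0,0,0],[-0.014,0,0.0005],255],
    [[0,0,0],[-0.016,0,0.0005],255],
    [[0,0,0],[-0.018,0,0.0005],255]
  ]
}}

```text
time: 14.5
position: [0.5551, -0.046, 0.0492]
tool_rot: [-2.166, -2.27, -0.007]
ft_force: [-2.1, 8.5, 7.3]
grip_width: 0.008
```

```bash
python3 st.py
```

```text
14.5 [ 0.55505 -0.04597  0.04917] [-2.05  8.49  7.26] [2.025 0.55  0.007] qd 0.0297
```

{"method": "step_arm", "body": {
  "plan": [
    [[0,0,0],[0,0,0],255],
    [[0,0,0],[0,0,-0.003],255],
    [[0,0,0],[0,0,-0.006],255],
    [[0,0,0],[0.006,0,-0.006],255],
    [[0,0,0],[0.012,0,-0.006],255],
    [[0,0,0],[0.016,0,-0.006],255],
    [[0,0,0],[0.018,0,-0.005],255],
    [[0,0,0],[0.018,0,-0.003],255],
    [[0,0,0],[0.018,0,-0.0015],255],
    [[0,0,0],[0.018,0,-0.0003],255]
  ]
}}

```text
time: 15.75
position: [0.5542, -0.0338, 0.0491]
tool_rot: [2.172, 2.269, -0.001]
ft_force: [-4.7, -0.2, 12.2]
grip_width: 0.009
```

{"method": "step_arm", "body": {
  "plan": [
    [[0,0,0],[-0.0005,0,0.0005],255],
    [[0,0,0],[-0.002,0,0.0005],255],
    [[0,0,0],[-0.003,0,0.0005],255],
    [[0,0,0],[-0.004,0,0.0005],255],
    [[0,0,0],[-0.005,0,0.0005],255],
    [[0,0,0],[-0.006,0,0.0005],255],
    [[0,0,0],[-0.007,0,0.0005],255],
    [[0,0,0],[-0.008,0,0.0005],255],
    [[0,0,0],[-0.009,0,0.0005],255],
    [[0,0,0],[-0.01,0,0.0005],255]
  ]
}}

```text
time: 17.0
position: [0.5542, -0.0366, 0.0492]
tool_rot: [-2.164, -2.269, -0.007]
ft_force: [-5.5, 13.0, 12.1]
grip_width: 0.005
```

```bash
python3 st.py
```

```text
17.0 [ 0.55421 -0.03657  0.04917] [-5.48 13.03 12.09] [ 2.869  1.211 -0.063] qd 0.0153
```

{"method": "step_arm", "body": {
  "plan": [
    [[0,0,0],[0.004,0,0],255],
    [[0,0,0],[0.008,0,-0.004],255],
    [[0,0,0],[0.009,0,-0.02],255],
    [[0,0,0],[0.015,0,-0.04],255],
    [[0,0,0],[0.03,-0.006,-0.055],255],
    [[0,0,0],[0.05,-0.016,-0.06],255],
    [[0,0,0],[0.075,-0.026,-0.06],255],
    [[0,0,0],[0.095,-0.034,-0.06],255],
    [[0,0,0],[0.101,-0.036,-0.06],255],
    [[0,0,0],[0.101,-0.036,-0.06],255]
  ]
}}

```text
time: 18.25
position: [0.5141, 0.0559, 0.1078]
tool_rot: [2.171, 2.27, -0.001]
ft_force: [-0.7, 0.0, -0.3]
grip_width: 0.005
```

```bash
python3 st.py
python3 - <<'E'
from h import *
save('wrist','w5.png'); im=save('top','t5.png'); save('scene','s5.png')
cv2.imwrite('pics/t5c.png',cv2.resize(im[170:270,200:420,::-1],None,fx=3.6,fy=3.6,interpolation=cv2.INTER_CUBIC))
im=cv2.imread('pics/s5.png'); cv2.imwrite('pics/s5c.png',cv2.resize(im[150:300,200:440],None,fx=3.3,fy=3.3,interpolation=cv2.INTER_CUBIC))
im=cv2.imread('pics/scene0.png'); cv2.imwrite('pics/s0c.png',cv2.resize(im[150:300,200:440],None,fx=3.3,fy=3.3,interpolation=cv2.INTER_CUBIC))
E
```

```text
18.25 [0.51407 0.05588 0.10776] [-0.68  0.04 -0.3 ] [ 0.054 -0.021 -0.006] qd 0.0188
```

View pics/w5.png

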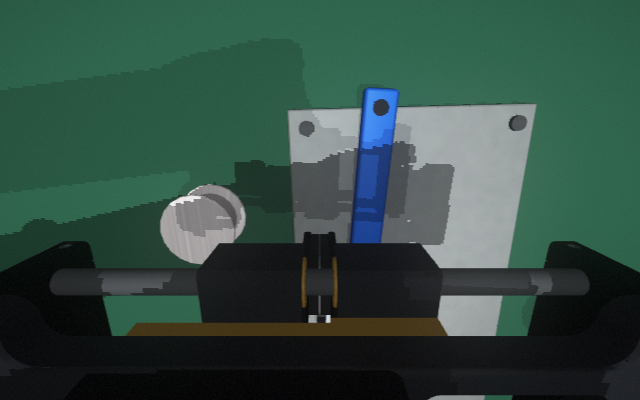

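View pics/t5c.png

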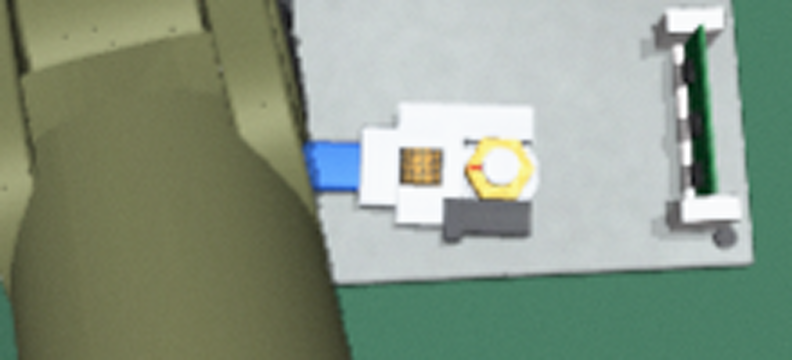

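View pics/s5c.png

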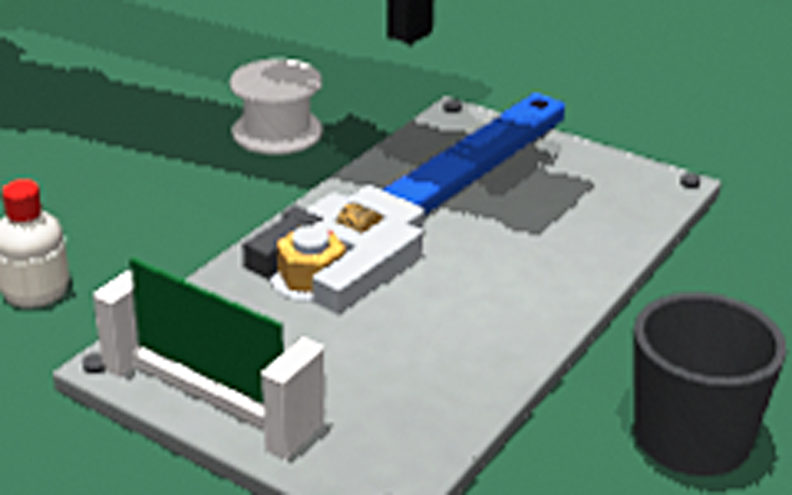

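View pics/s0c.png

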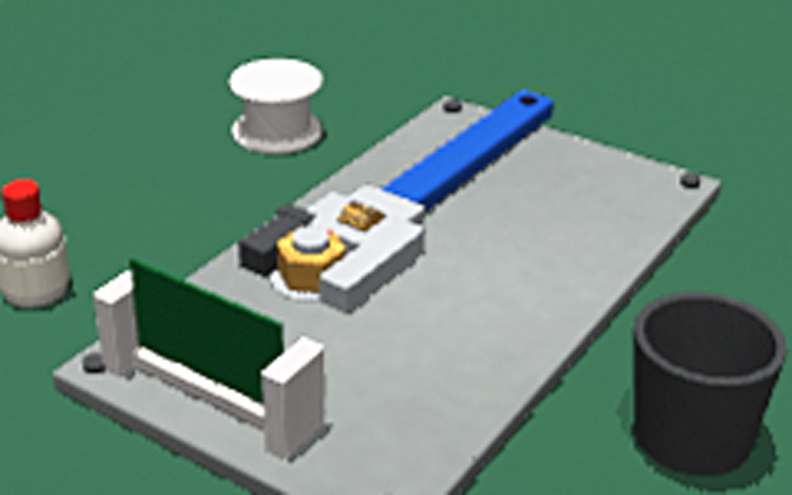

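The worm is stalled. In the top and scene crops, the dark moving jaw now touches the nut and the gap seen before is gone. In the wrist view the handle runs from (381,107) down to (367,240).

Run:
```python
from h import *
im=cv2.imread('pics/w5.png').astype(int)
m=(im[:,:,0]-im[:,:,2]>60)&(im[:,:,0]-im[:,:,1]>25)
P=[]
for v in (130,160,190,215,235):
    xs=np.nonzero(m[v,330:420])[0]+330
    a=toz('wrist',(xs.min()-.5,v),.027);b=toz('wrist',(xs.max()+.5,v),.027); print(v,xs.min(),xs.max(),a[:2].round(4),b[:2].round(4),(b-a)[0].round(4)); P.append((a+b)[:2]/2)
P=np.array(P); k=np.polyfit(P[:,1],P[:,0],1); print(k, 'x at y=.057',np.polyval(k,.057),'at y=-.083',np.polyval(k,-.083))
print('end',toz('wrist',(381,89),.027))
```

```text
130 361 394 [0.5435 0.1226] [0.5695 0.1237] 0.026
160 359 389 [0.5438 0.0996] [0.5682 0.1007] 0.0244
190 356 386 [0.5434 0.0752] [0.5685 0.0763] 0.0252
215 354 383 [0.5434 0.0537] [0.5684 0.0548] 0.025
235 352 381 [0.5431 0.0357] [0.5686 0.0368] 0.0255
[0.00616314 0.55556646] x at y=.057 0.5559177564319415 at y=-.083 0.5550549163355205
end [0.55608936 0.15256472 0.027     ]
```

{"method": "step_arm", "body": {
  "plan": [
    [[0,0,0.01],[0,0,0.008],255],
    [[0,0,0.02],[0,0,0.02],255],
    [[0,0,0.03],[0,0,0.034],255],
    [[0,0,0.044],[0,0,0.048],255],
    [[0,0,0.044],[0,0,0.06],255],
    [[0,0,0.044],[0,0,0.069],255],
    [[0,0,0.044],[0,0,0.074],255],
    [[0,0,0.044],[0,0.002,0.077],255],
    [[0,0,0.044],[0,0.005,0.077],255],
    [[0,0,0.044],[0,0.008,0.077],255]
  ]
}}

```text
time: 19.65
position: [0.5228, 0.0561, 0.0312]
tool_rot: [2.221, 2.221, 0.001]
ft_force: [0.3, 0.6, -0.0]
grip_width: 0.005
```

```bash
python3 st.py
python3 - <<'E'
from h import *
s=ctrl.get_state();print(R.from_rotvec(s['tool_rot']).as_matrix().round(3))
im=save('wrist','w6.png'); cv2.imwrite('pics/w6c.png',cv2.resize(im[100:300,220:420,::-1],None,fx=3,fy=3,interpolation=cv2.INTER_CUBIC))
im=save('scene','s6.png'); cv2.imwrite('pics/s6c.png',cv2.resize(im[150:250,260:440,::-1],None,fx=4,fy=4,interpolation=cv2.INTER_CUBIC))
E
```

```text
19.65 [0.52285 0.0561  0.03122] [ 0.27  0.58 -0.04] [ 0.009 -0.046 -0.022] qd 0.0574
[[ 0.     1.     0.001]
 [ 1.    -0.    -0.   ]
 [-0.     0.001 -1.   ]]
```

View pics/w6c.png

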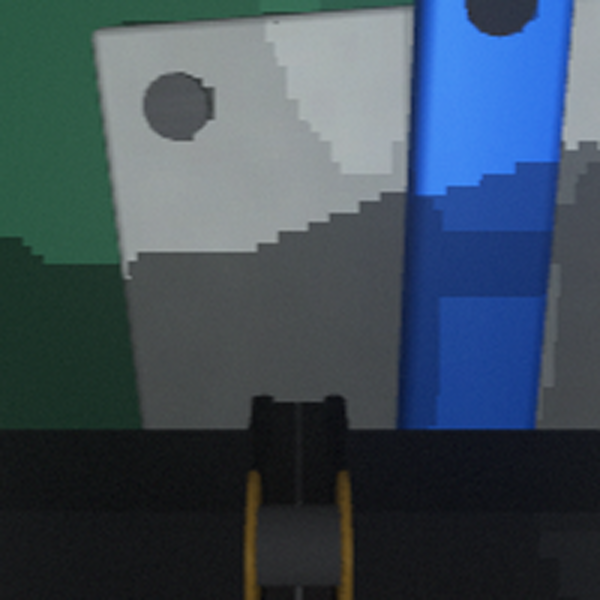

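View pics/s6c.png

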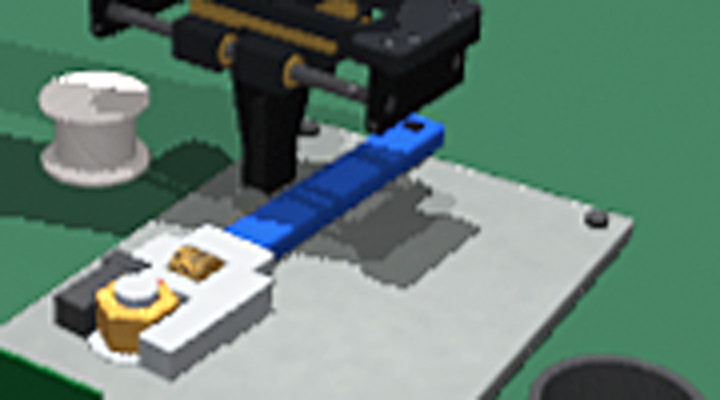

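Run:
```python
import numpy as np
N=np.array([.5545,-.0855])
for o in (.02,):
  for th in np.arange(0,.66,.05):
    d=np.array([np.sin(th),np.cos(th)]);n=np.array([np.cos(th),-np.sin(th)])
    print(round(th,2),(N+.14*d-o*n).round(4))
```

```text
0.0 [0.5345 0.0545]
0.05 [0.5415 0.0553]
0.1 [0.5486 0.0558]
0.15 [0.5556 0.0559]
0.2 [0.5627 0.0557]
0.25 [0.5698 0.0551]
0.3 [0.5768 0.0542]
0.35 [0.5837 0.0529]
0.4 [0.5906 0.0512]
0.45 [0.5974 0.0493]
0.5 [0.6041 0.047 ]
0.55 [0.6106 0.0443]
0.6 [0.617  0.0413]
0.65 [0.6233 0.0381]
```

{"method": "step_arm", "body": {
  "plan": [
    [[0,0,0],[0,0.003,0],255],
    [[0,0,0],[0,0.006,0],255],
    [[0,0,0],[0,0.009,0],255],
    [[0,0,0],[0,0.011,0],255],
    [[0,0,0],[0,0.013,0],255],
    [[0,0,0.01],[0,0.015,0],255],
    [[0,0,0.02],[0,0.017,0],255],
    [[0,0,0.035],[0,0.019,0],255],
    [[0,0,0.05],[0,0.021,0],255],
    [[0,0,0.06],[0,0.022,0],255]
  ]
}}

```text
time: 21.0
position: [0.5412, 0.0571, 0.0301]
tool_rot: [-2.283, -2.151, 0.007]
ft_force: [-7.9, 1.2, 4.7]
grip_width: 0.004
```

```bash
python3 st.py
```

```text
21.0 [0.54125 0.05712 0.03014] [-7.92  1.17  4.73] [ 4.090e-01  1.592e+00 -1.000e-03] qd 0.0765
```

{"method": "step_arm", "body": {
  "plan": [
    [[0,0,0.01],[0,0.0015,-0.0005],255],
    [[0,0,0.022],[0,0.003,-0.001],255],
    [[0,0,0.034],[0,0.0045,-0.001],255],
    [[0,0,0.046],[0,0.006,-0.001],255],
    [[0,0,0.058],[0,0.0075,-0.001],255],
    [[0,0,0.07],[0.0005,0.009,-0.001],255],
    [[0,0,0.082],[0.0005,0.0105,-0.001],255],
    [[0,0,0.094],[0.001,0.012,-0.001],255],
    [[0,0,0.106],[0.001,0.0135,-0.001],255],
    [[0,0,0.118],[0.001,0.015,-0.001],255]
  ]
}}

```text
time: 22.25
position: [0.5593, 0.0558, 0.0318]
tool_rot: [2.411, 2.014, -0.001]
ft_force: [-3.9, 0.9, -2.3]
grip_width: 0.005
```

```bash
python3 st.py
python3 - <<'E'
from h import *
im=save('top','t7.png'); cv2.imwrite('pics/t7c.png',cv2.resize(im[170:270,200:420,::-1],None,fx=3.6,fy=3.6,interpolation=cv2.INTER_CUBIC))
im=save('scene','s7.png'); cv2.imwrite('pics/s7c.png',cv2.resize(im[150:300,240:440,::-1],None,fx=4,fy=4,interpolation=cv2.INTER_CUBIC))
E
```

```text
22.25 [0.55929 0.05583 0.03179] [-3.92  0.95 -2.33] [ 0.112  0.716 -0.045] qd 0.0885
```

View pics/t7c.png

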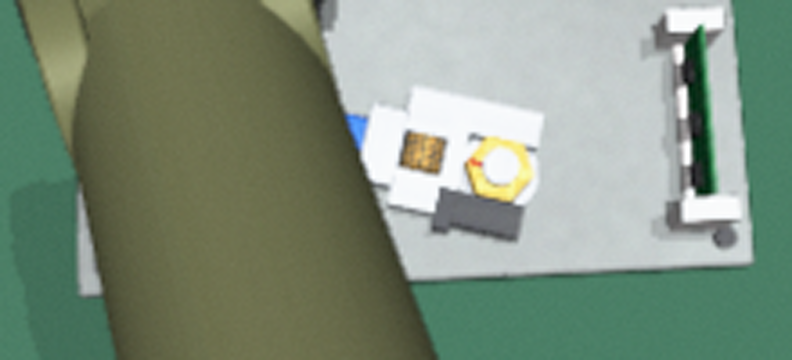

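View pics/s7c.png

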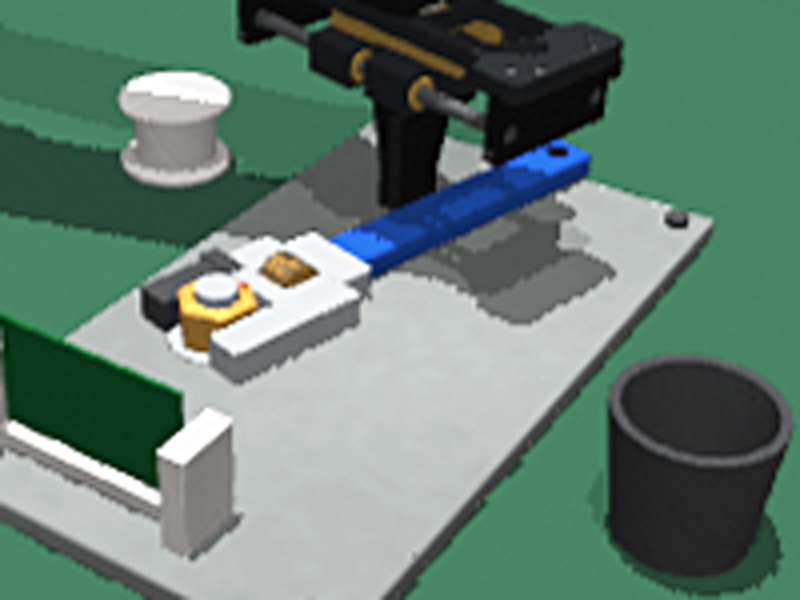

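{"method": "step_arm", "body": {
  "plan": [
    [[0,0,0.012],[0,0.0018,0],255],
    [[0,0,0.024],[0.0003,0.0036,0],255],
    [[0,0,0.036],[0.0005,0.0054,0],255],
    [[0,0,0.048],[0.0007,0.0072,0],255],
    [[0,0,0.06],[0.0009,0.009,0],255],
    [[0,0,0.072],[0.0011,0.0108,0],255],
    [[0,0,0.084],[0.0013,0.0126,0],255],
    [[0,0,0.096],[0.0014,0.0144,0],255],
    [[0,0,0.108],[0.0015,0.0162,0],255],
    [[0,0,0.12],[0.0016,0.018,0],255]
  ]
}}

```text
time: 23.6
position: [0.5771, 0.0541, 0.0318]
tool_rot: [2.527, 1.866, -0.001]
ft_force: [-5.4, -0.8, -0.1]
grip_width: 0.007
```

```bash
python3 st.py
```

```text
23.6 [0.57712 0.05412 0.0318 ] [-5.42 -0.84 -0.13] [-0.276  1.107 -0.112] qd 0.0873
```

{"method": "step_arm", "body": {
  "plan": [
    [[0,0,0.012],[0,0.0017,0],255],
    [[0,0,0.024],[0.0002,0.0034,0],255],
    [[0,0,0.036],[0.0004,0.0051,0],255],
    [[0,0,0.048],[0.0006,0.0068,0],255],
    [[0,0,0.06],[0.0008,0.0085,0],255],
    [[0,0,0.072],[0.0009,0.0102,0],255],
    [[0,0,0.084],[0.001,0.0119,0],255],
    [[0,0,0.096],[0.0011,0.0136,0],255],
    [[0,0,0.108],[0.0012,0.0153,0],255],
    [[0,0,0.12],[0.0013,0.017,0],255]
  ]
}}

```text
time: 24.85
position: [0.5935, 0.0505, 0.0318]
tool_rot: [-2.635, -1.711, 0.002]
ft_force: [-5.6, -0.6, 0.3]
grip_width: 0.004
```

```bash
python3 st.py
```

```text
24.85 [0.59346 0.05046 0.03175] [-5.62 -0.65  0.25] [-0.227  1.277 -0.031] qd 0.0828
```

{"method": "step_arm", "body": {
  "plan": [
    [[0,0,0.008],[0.0001,0.0011,0],255],
    [[0,0,0.016],[0.0003,0.0023,0],255],
    [[0,0,0.024],[0.0004,0.0034,0],255],
    [[0,0,0.032],[0.0006,0.0045,0],255],
    [[0,0,0.04],[0.0007,0.0057,0],255],
    [[0,0,0.048],[0.0008,0.0068,0],255],
    [[0,0,0.056],[0.0009,0.0079,0],255],
    [[0,0,0.064],[0.001,0.009,0],255],
    [[0,0,0.072],[0.0011,0.0102,0],255],
    [[0,0,0.08],[0.0012,0.0113,0],255]
  ]
}}

```text
time: 26.1
position: [0.604, 0.047, 0.0317]
tool_rot: [-2.701, -1.604, 0.003]
ft_force: [-6.7, -0.3, 1.6]
grip_width: 0.004
```

```bash
python3 st.py
python3 - <<'E'
from h import *
im=save('top','t8.png'); cv2.imwrite('pics/t8c.png',cv2.resize(im[170:270,200:420,::-1],None,fx=3.6,fy=3.6,interpolation=cv2.INTER_CUBIC))
E
```

```text
26.1 [0.60402 0.04698 0.03174] [-6.65 -0.26  1.62] [-0.265  1.487 -0.071] qd 0.0545
```

View pics/t8c.png

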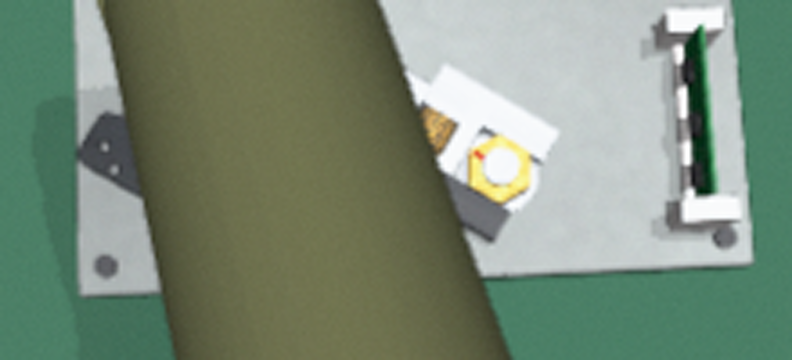

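{"method": "step_arm", "body": {
  "plan": [
    [[0,0,0.006],[0.0001,0.0008,0],255],
    [[0,0,0.012],[0.0002,0.0017,0],255],
    [[0,0,0.018],[0.0003,0.0025,0],255],
    [[0,0,0.024],[0.0004,0.0034,0],255],
    [[0,0,0.03],[0.0005,0.0042,0],255],
    [[0,0,0.036],[0.0006,0.005,0],255],
    [[0,0,0.042],[0.0006,0.0059,0],255],
    [[0,0,0.048],[0.0007,0.0067,0],255],
    [[0,0,0.054],[0.0008,0.0076,0],255],
    [[0,0,0.06],[0.0008,0.0084,0],255]
  ]
}}

```text
time: 27.4
position: [0.6078, 0.046, 0.0316]
tool_rot: [-2.742, -1.522, 0.013]
ft_force: [-16.2, 2.5, 10.4]
grip_width: 0.003
```

```bash
python3 st.py
```

```text
27.4 [0.60782 0.04602 0.03157] [-16.17   2.52  10.35] [0.44  3.814 0.025] qd 0.0383
```

{"method": "step_arm", "body": {
  "plan": [
    [[0,0,0],[0,-0.006,0],255],
    [[0,0,0],[0,-0.012,0],255],
    [[0,0,0],[0,-0.02,-0.004],255],
    [[0,0,0],[0,-0.024,-0.015],255],
    [[0,0,0],[0,-0.024,-0.035],255],
    [[0,0,0],[0,-0.024,-0.06],255],
    [[0,0,0],[0.03,-0.024,-0.085],255],
    [[0,0,0],[0.06,-0.024,-0.1],255],
    [[0,0,0],[0.07,-0.024,-0.1],255],
    [[0,0,0],[0.07,-0.024,-0.1],255]
  ]
}}

```text
time: 28.65
position: [0.6289, 0.1161, 0.1317]
tool_rot: [2.747, 1.525, -0.001]
ft_force: [-0.1, -0.4, 0.2]
grip_width: 0.001
```

```bash
python3 st.py
python3 - <<'E'
from h import *
im=save('top','t9.png'); cv2.imwrite('pics/t9c.png',cv2.resize(im[170:270,200:420,::-1],None,fx=3.6,fy=3.6,interpolation=cv2.INTER_CUBIC))
im=save('scene','s9.png'); cv2.imwrite('pics/s9c.png',cv2.resize(im[180:300,240:400,::-1],None,fx=5,fy=5,interpolation=cv2.INTER_CUBIC))
save('wrist','w9.png')
E
```

```text
28.65 [0.62891 0.11614 0.13166] [-0.11 -0.44  0.15] [-0.    -0.026  0.011] qd 0.0275
```

View pics/t9c.png

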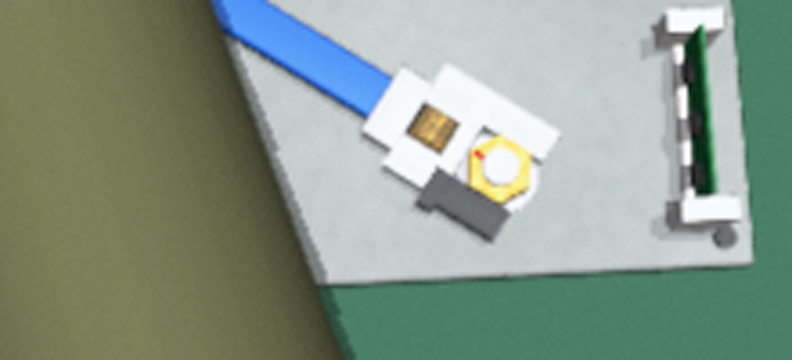

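View pics/s9c.png

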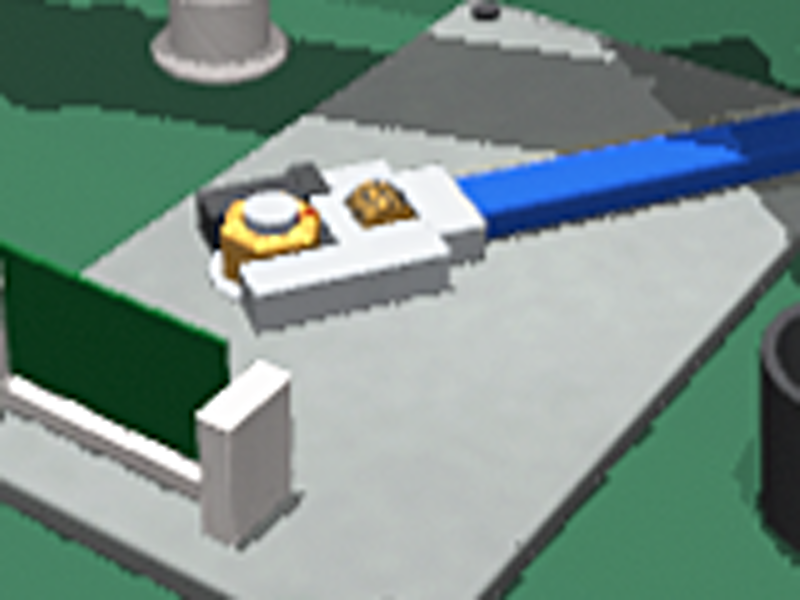

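View pics/w9.png

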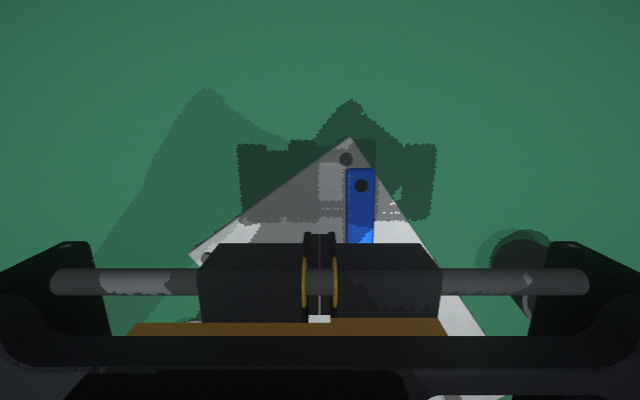

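Run:
```python
import numpy as np,cv2
a=[]
for n in ('top0','t5','t9'):
    im=cv2.imread(f'pics/{n}.png')[185:245,290:370]
    a.append(cv2.resize(im,None,fx=5,fy=5,interpolation=cv2.INTER_CUBIC))
cv2.imwrite('pics/cmp.png',np.vstack([np.hstack(a[:2]),np.hstack([a[2],a[2]*0])]))
```

```text
(no output)
```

View pics/cmp.png

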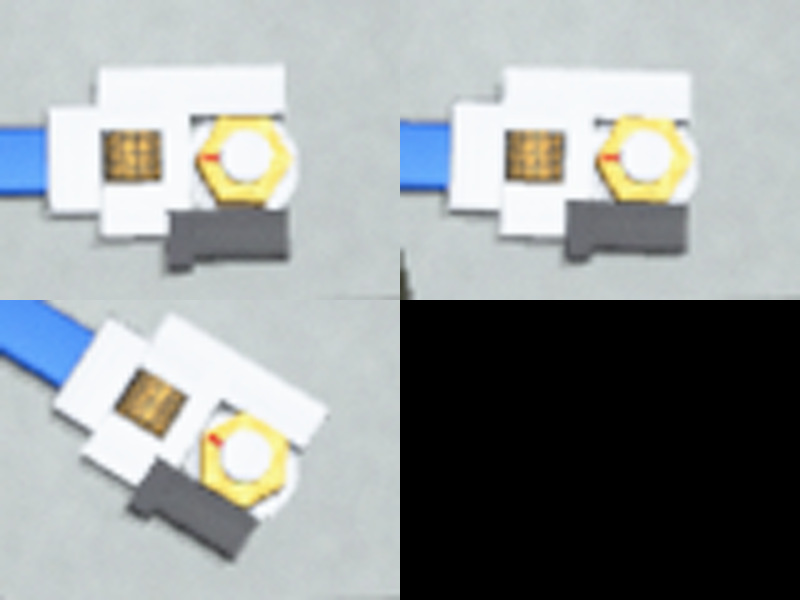

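Run:
```python
from h import *
def ang(p,q):
    a=toz('top',(290+p[0]/5,185+p[1]/5),.028);b=toz('top',(290+q[0]/5,185+q[1]/5),.028);d=b-a
    return np.arctan2(d[0],-d[1]),np.hypot(*d[:2]),a[:2].round(4),b[:2].round(4)
print(ang((97,65),(284,65)));print(ang((105,67),(290,72)));print(ang((168,13),(328,108)))
# handle long edges, blue
for n in ('top0','t5','t9'):
    im=cv2.imread(f'pics/{n}.png').astype(int); m=((im[:,:,0]-im[:,:,2]>80)&(im[:,:,0]-im[:,:,1]>40)); m[:150]=0;m[250:]=0;m[:,:200]=0;m[:,320:]=0
    ys,xs=np.nonzero(m); 
    c=np.array([(x,ys[xs==x].max()+.5) for x in np.unique(xs)]) 
    lo=c[(c[:,0]>(262 if n!='t9' else 270))&(c[:,0]<296)] if n=='t9' else c[(c[:,0]>(225 if n=='top0' else 288))&(c[:,0]<297)]
    k=np.polyfit(lo[:,0],lo[:,1],1); x0,x1=lo[0,0],lo[-1,0]
    a=toz('top',(x0,np.polyval(k,x0)),.027);b=toz('top',(x1,np.polyval(k,x1)),.027);d=b-a
    print(n,len(lo),np.arctan2(d[0],-d[1]))
# nut hex orientation: yellow mask
for n in ('top0','t5','t9'):
    im=cv2.imread(f'pics/{n}.png').astype(int); m=((im[:,:,2]-im[:,:,0]>60)&(im[:,:,1]-im[:,:,0]>40)).astype(np.uint8); m[:,:328]=0;m[:,355:]=0;m[:195]=0;m[240:]=0
    c=max(cv2.findContours(m,0,1)[0],key=cv2.contourArea); ys,xs=np.nonzero(m); cv2.drawContours(m,[c],-1,1,-1)
    ys,xs=np.nonzero(m); P=np.array([toz('top',(x,y),.032)[:2] for x,y in zip(xs,ys)]); ce=P.mean(0); z=(P-ce)@[1,1j]
    # red mark
    r=(im[:,:,2]-im[:,:,1]>90)&(im[:,:,2]-im[:,:,0]>90); r[:195]=0;r[240:]=0;r[:,:325]=0;r[:,:][:,360:]=0
    ry,rx=np.nonzero(r); w=(im[:,:,2]-im[:,:,1])[ry,rx]
    q=toz('top',((rx*w).sum()/w.sum(),(ry*w).sum()/w.sum()),.033)[:2]-ce if len(rx) else None
    print(n,m.sum(),ce,'hex6 phase',np.angle((z**6).sum())/6,'mark',None if q is None else np.arctan2(q[0],q[1]),len(rx))
```

```text
(np.float64(0.022823968833795005), np.float64(0.07182440322362767), array([ 0.5891, -0.0272]), array([ 0.5907, -0.099 ]))
(np.float64(-0.00475416841245228), np.float64(0.0710481816738644), array([ 0.5883, -0.0303]), array([ 0.588 , -0.1013]))
(np.float64(-0.525031931024897), np.float64(0.0714653666436106), array([ 0.6101, -0.0541]), array([ 0.5743, -0.116 ]))
top0 71 0.04174812931302906
t5 8 0.021398462582350723
t9 25 -0.5373433565241916
top0 255 [ 0.55375458 -0.08228504] hex6 phase -0.4987302401970293 mark 0.04110848541855853 3
t5 241 [ 0.55406707 -0.08233872] hex6 phase 0.4927899163980125 mark 0.014306697977322206 3
t9 248 [ 0.55367628 -0.08246646] hex6 phase -0.02576830695014541 mark 0.5915382563851559 2
```

Run:
```python
from h import *
save('top','t10.png'); save('scene','s10.png')
for l in ['reel','flux','pot']:
    for r in ctrl.cut_out('scene',l)[:1]: print(l,round(r['score'],2),r['rect'])
a=cv2.imread('pics/s10.png').astype(int);b=cv2.imread('pics/scene0.png').astype(int)
for n,(x0,y0,x1,y1) in dict(reel=(262,160,305,200),flux=(190,198,228,248),pot=(385,235,445,300)).items(): print(n,abs(a-b)[y0:y1,x0:x1].mean().round(1))
s=ctrl.get_state(); print(s['time'],s['ft_force'],abs(s['qd']).max())
```

```text
reel 0.9 [272.6, 166.1, 24.5, 30.7]
flux 0.63 [197.5, 205.2, 24.3, 37.9]
reel 23.4
flux 7.7
pot 5.7
29.05 [ 0.56424964 -0.56653778  0.20780309] 0.004372053340703202
```

View pics/s10.png

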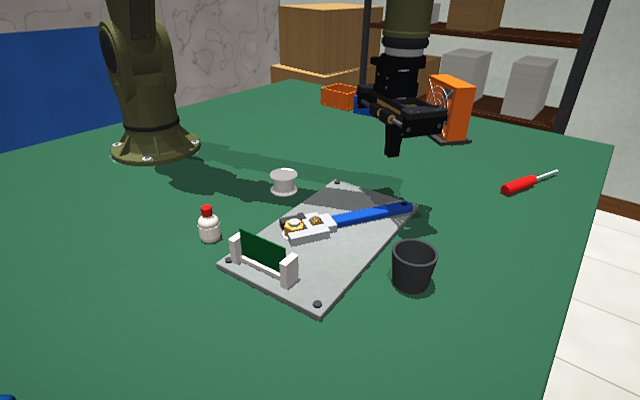

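The picture shows the reel at (284,182), the flux at (209,224) and the pot at (414,265), all where they were at the start. Only the shadows differ. The hand is clear of the wrench.

```bash
python3 -c "
from bench import ctrl
print(ctrl.close_job())"
```

```text
the job is handed in; nothing more can be done
None
```

I closed the wrench's jaws on the nut, turned the nut to its stop and handed the job in at about 29 s of the allowed 72 s. No verdict is reported, so what follows rests on my own checks.

- **Closing the jaws:** I rolled the worm with the shut fingertips in five strokes at roughly 7–12 N. On the last stroke it stalled: the drag rose to 13 N with only about 3 mm of movement.
- **Turning the nut:** I pushed the handle clockwise along an arc with 4–8 N until it stalled against the stop. I then backed off and lifted clear.

**Last checks:**
- **Nut:** comparing the top pictures, it turned about 0.57 rad and the handle about 0.58 rad, each good to a few hundredths. With a start between 0 and 0.1 rad, that fits the stop at 0.60.
- **Jaws:** the top picture still shows the moving jaw against the nut, no more open than before the push.
- **Bystanders:** the reel, pot and bottle look unmoved. The picture difference at the reel was larger, which I put down to the arm's shadow. The network did not find the pot, so I checked it only by eye and by picture difference.
- **Robot:** nothing was being touched at the end; the wrist force read under 1 N.

**Where it went past the guidance:** at the stop the sideways push reached about 16 N, or about 19 N with the upward part. That is under the 30 N limit, but above the roughly 12 N at which the jaw may be forced open. I saw no sign that it opened.

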